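Unlock the master thread plug and offer it to a coupling

ROBOT

A 7-joint arm with a two-finger parallel gripper is mounted at the origin on the work surface. World frame = base frame: x ahead of the robot, y to its left, z up, the work surface at z = 0. Lengths are in m, angles in degrees, forces in N, time in s.
With the tool pointing down it reaches from about 0.425 to 1.025 m from the base axis. Payload 9.4 kg.
Tool frame: the origin (TCP) lies midway between the tips of the shut fingers; the grasp point (between the pads) lies 19 mm behind it; z points along the fingers, y is the line along which they close (so a half turn about z gives the same grasp; the last joint's range is limited). The gripper opens to 93 mm and grips with 3 to 60 N. Pads are 15 mm wide; open, the fingers measure 128 mm over their backs; the gripper's body (75 mm by 188 mm) begins 65 mm behind the grasp point.
Start: joints at [63.787, 34.337, -0.143, 91.639, 0.103, 54.024, -4.572], TCP at [0.269, -0.673, 0.219] pointing down, gripper open.
Joint ranges: [-147.43, 147.43], [-19.82, 112.94], [-74.19, 73.91], [6.32, 146.72], [-59.91, 239.91], [6.04, 106.73], [-150.56, 150.56]. Speed limits (degrees/s): [127.2, 127.2, 172.46, 172.46, 180, 180, 180].

INTERFACE

Orientations are given as [roll, pitch, yaw] about the fixed x, y, z axes, in that order (R = Rz(yaw) Ry(pitch) Rx(roll)).
In Python, from rig import ctrl, hand, kin, optics, workorder gives the robot as it stands. Calls block until the motion is done:
- ctrl.reach(position, orientation): joint-space move of the TCP to a pose.
- ctrl.movel(position, ori=None, speed=0.15): straight line of the TCP; ori=None keeps the orientation; speed is the mean speed in m/s.
- ctrl.goto_joints(angles): joint-space move.
- hand.gripper_to(opening, grip_force=None): finger opening in m; grip_force is the grip in N (None keeps the last); returns when the fingers have stopped.
- ctrl.pause(seconds).
- kin.ik(position, orientation): joint angles nearest the present ones, or None.
- optics.grab_frame(name): name is "scene" or "side" or "wrist"; returns a dict with "img" (420x560x3 uint8, red, green, blue), "depth" (420x560 float32, m along the optical axis (not along the pixel's ray), 0 where there is no reading), "mtx" (3x3 intrinsics, pixels), "extrinsics" (4x4, takes a point from camera to world coordinates). Camera axes: x right, y down, z forward; pixel columns grow to the right and rows downward; lengths in m; the calibration is good to about 2 mm. A picture is of the moment at which its call begins.
A pose or a line that the arm cannot do raises ctrl.IKError and nothing moves.
- workorder.finish_job(): hands the job in; it is judged then, once.
Readings, each from a call of its own:
- ctrl.read_time(): time.
- ctrl.read_joints(): joint angles.
- ctrl.read_joint_velocities(): joint speeds.
- ctrl.read_joint_torque(): joint torques, N m.
- ctrl.read_ee_pos(): TCP position.
- ctrl.read_tcp_rot(): TCP orientation.
- ctrl.read_contact_force(): force on the tool from outside, world axes, zero at the start.
- ctrl.read_wrist_torque(): the same for the moment, N m.
- ctrl.read_opening(): finger opening in m.
- ctrl.read_grip_force(): force on a finger pad.
Only numpy, scipy, OpenCV 4.12 (cv2) and the standard library are available. Lean on these libraries where they do the work, as an engineer would, in place of code of your own. Each camera call takes 0.05 s, during which the arm holds its last target. There are 200 camera calls.

TASK

The master thread plug is locked in the cast iron gauge: turn the gauge's dial counter-clockwise by its crank handle, click by click, until the round gap in the dial's rim has clicked into place over the plug, then pull the plug straight up and out by its shackle. Offer it to the galvanised coupling standing on the bench: hold the plug upright with about half of its nose inside the coupling's mouth, carried by the gripper and not resting or pressing on the coupling. Finish while still holding it there, with the coupling left standing in its place and the other parts on the bench undisturbed.

Things in the scene. Friction and masses are not known exactly. Their poses are not given: they have to be found in the camera images.
- gauge: Cast iron gauge fixed to the bench, base plate 130 x 235 x 12 mm. Origin: on the dial's vertical axis at bench level, z up. The dial is a level steel disc, radius 70 mm, at 64 to 72 mm height, hub rising to 88 mm; its rim overlaps the plug's collar by 10 mm and locks it, except at a round gap in the rim. A click-plunger block towards its +y is 58 mm high and reaches 112 mm from the axis.
- socket_top (a point): Centre of the top of the plug's socket on the gauge: a tube 46 mm across with a 32 mm bore, top 54 mm above the bench, 80 mm from the dial axis towards the gauge's own -y. The plug's collar rests on it while the nose is inside.
- dial (a joint): Dial angle, rad, growing counter-clockwise seen from above; range -0.15 to 2.5. It clicks (spring plunger) at each multiple of 0.393. At 1.963 (the fifth) the gap is over the plug, which is free within about 0.07 of that. Let go, the dial springs to the nearest click and stays. It starts at click 0, 1, 2 or 3. Turning takes about 3 to 8 N at the crank handle.
- crank_grip (a point): Middle of the crank handle: an upright wooden knob on the dial, 18 mm thick, free to spin on its pin, from 77 to 113 mm height (this point at 98), 50 mm from the dial axis, opposite the gap. At dial angle q it lies q - 0.393 rad counter-clockwise from the gauge's +x; at the unlocking click it points to the gauge's +y.
- dial_gap (a point): Centre of the round gap (26 mm radius) bitten out of the dial's rim, 80 mm from the dial axis, 68 mm height; it moves with the dial and lies over the plug's axis when unlocked.
- plug: Loose steel thread plug, about 0.35 kg, upright in the socket, yaw within 35 degrees of the gauge's. Origin: centre of the collar's underside, z up. Below: taper nose 40 mm long, 28 to 22 mm thick. Collar 40 mm across, 8 mm thick; neck 12 mm thick; shackle: upright flat-bar loop in the plug's x-z plane, 44 mm wide in x, 10 mm thick in y, 26 to 66 mm above the origin.
- plug_grip (a point): In the shackle's top bar (which spans 54 to 66 mm above the plug's origin), 58 mm above the plug's origin, 112 mm above the bench while locked in; pinch it from above across the plug's y, 10 mm thick.
- plug_nose (a point): Centre of the lower end of the plug's nose, 40 mm below the plug's origin.
- coupling: Galvanised pipe coupling, a plain open tube standing on end loose on the bench: 48 mm outside, 38 mm bore, 50 mm high, 0.3 kg. Origin: centre of its underside.
- coupling_mouth (a point): Centre of the coupling's upper mouth, 50 mm above its origin; z up.
- faucet_seat: Bystander: small bronze faucet seat, 34 mm across, 24 mm high; origin under its centre.
- escutcheon: Bystander: nickel escutcheon, a shallow cone 72 mm across, 13 mm high; origin under its centre.
- trap_bend: Bystander: grey lead trap bend lying flat, about 190 x 130 mm, 36 mm high; origin near its middle.
Not all that is in view belongs to the job. Of the things like the plug, leave any that is black or pink; of the rest the larger one is meant.

How it is judged:
By the outcome, as a careful person would: the job done as asked, in the order asked, and still so for the second after the job is handed in, while the arm keeps its last pose, push and grip.
It also fails if it takes over 61 s, if anything falls off the work surface, if the arm or the gripper's body presses on something with over 40 N, if the wrist force passes 120 N, or if a joint passes its speed limit or range.

## Working session

There is one attempt and no reset: what is moved stays moved. The work goes in short steps, each a Python script; the robot and the scene stay as the last script left them, time stands still between calls to the robot, and variables do not carry over. Pictures are saved under pics/ and viewed, at most 10 in all, crops included, and the job is handed in when it is done.

```bash
ls; mkdir -p pics; cat > h.py <<'E'
import numpy as np, cv2
from rig import ctrl, hand, kin, optics, workorder
def grab(n,f):
    d=optics.grab_frame(n); np.savez(f'pics/{f}.npz',**d); cv2.imwrite(f'pics/{f}.png',d['img'][...,::-1]); return d
def cloud(d):
    K=d['mtx'];z=d['depth'];v,u=np.indices(z.shape)
    p=np.stack([(u-K[0,2])/K[0,0]*z,(v-K[1,2])/K[1,1]*z,z],-1)
    T=d['extrinsics'];w=p@T[:3,:3].T+T[:3,3];w[z<=0]=np.nan;return w
E
python3 - <<'E'
from h import *
a=grab('scene','a');b=grab('side','b')
cv2.imwrite('pics/ab.png',cv2.resize(np.hstack([a['img'],b['img']])[...,::-1],(800,300)))
for d in(a,b):print(d['extrinsics'].round(3).tolist(),d['mtx'][0,0])
print(ctrl.read_time(),ctrl.read_tcp_rot())
E
```

```text
pics
[[0.081, 0.545, -0.834, 1.472], [0.997, -0.027, 0.079, -0.189], [0.02, -0.838, -0.546, 0.658], [0.0, 0.0, 0.0, 1.0]] 496.2138996197791
[[-0.966, -0.168, 0.197, 0.408], [-0.258, 0.567, -0.782, 0.652], [0.02, -0.806, -0.592, 0.655], [0.0, 0.0, 0.0, 1.0]] 415.1383832639475
0.1 [-1.79918878e+02  8.12107681e-03  2.18219146e+01]
```

View pics/a.png

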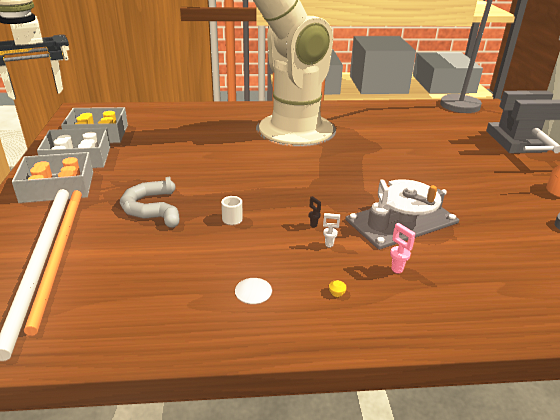

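View pics/b.png

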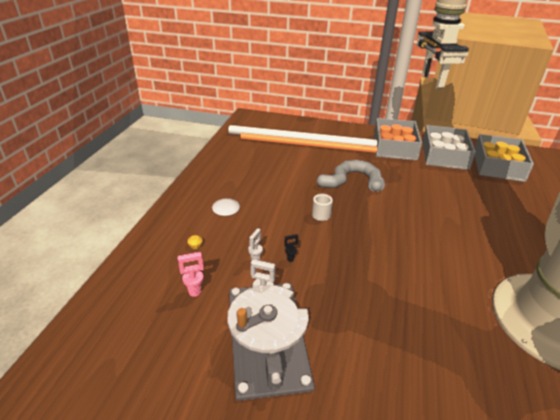

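Scene view: the gauge's dial is at (412,195), the plug in its socket at (382,205), the crank knob at (432,193) and the coupling at (232,210). The loose lookalikes (black, white, pink) are at (315,212), (331,230) and (402,250). In the side view the dial is at (268,318), the plug at (263,275), the crank at (242,320) and the coupling at (322,207).

```bash
cat > m.py <<'E'
from h import *
from scipy.optimize import least_squares
def circ(p,r):
    return least_squares(lambda c:np.hypot(*(p-c).T)-r,p.mean(0),loss='soft_l1',f_scale=.002).x
def box(n,px):
    d=dict(np.load(f'pics/{n}.npz'));w=cloud(d);u0,u1,v0,v1=px
    return w[v0:v1,u0:u1].reshape(-1,3),d['img'][v0:v1,u0:u1].reshape(-1,3)
for n,g,c,k in(('a',(335,470,170,250),(215,250,190,230),(425,438,180,204)),('b',(220,325,250,400),(308,338,190,225),(232,250,305,332))):
    p,im=box(n,g);z=p[:,2]
    print(n,'heights',np.histogram(z[np.isfinite(z)],np.arange(-.005,.14,.005))[0])
    t=p[(z>.066)&(z<.077)][:,:2]; print(' dial bbox',t.min(0).round(4),t.max(0).round(4),len(t))
    h=cv2.minEnclosingCircle((t*1000).astype(np.float32)); print(' minenc',h)
    b=p[(z>.008)&(z<.016)][:,:2]; print(' base',cv2.minAreaRect((b*1000).astype(np.float32)))
    s=p[(z>.095)]; 
    S=p[(z>.1)&(im.max(1).astype(int)-im.min(1)<60)]; print(' shackle',len(S),np.nanmedian(S,0).round(4),S.min(0).round(4),S.max(0).round(4))
    print(' shackle rect',cv2.minAreaRect((S[:,:2]*1000).astype(np.float32)))
    q,iq=box(n,k);iq=iq.astype(int);o=q[(iq[:,0]-iq[:,2]>60)&(q[:,2]>.075)];print(' knob',len(o),np.median(o,0).round(4),o.min(0).round(4),o.max(0).round(4))
    top=o[o[:,2]>.108];print(' knobtop',len(top),top.mean(0).round(4) if len(top) else'')
    q,_=box(n,c);r=q[(q[:,2]>.044)&(q[:,2]<.056)];print(' coup',len(r),r.min(0).round(4),r.max(0).round(4),cv2.minEnclosingCircle((r[:,:2]*1000).astype(np.float32)),np.nanmax(q[:,2]))
E
python3 m.py
python3 - <<'E'
import cv2,numpy as np
a=cv2.imread('pics/a.png')[165:255,335:470];b=cv2.imread('pics/b.png')[245:400,215:330]
r=lambda i:cv2.resize(i,(400,int(400*i.shape[0]/i.shape[1])),interpolation=cv2.INTER_CUBIC)
a,b=r(a),r(b);h=max(len(a),len(b));o=np.zeros((h,800,3),np.uint8);o[:len(a),:400]=a;o[:len(b),400:]=b;cv2.imwrite('pics/c.png',o)
E
```

```text
a heights [2603 3408  244 1380  182   98   86   76   77   49   84   85   89  143
  175 1175  154  127  102   59   81   88   89   51   41   17    0    0
    0]
 dial bbox [0.4645 0.0095] [0.7329 0.2671] 1422
 minenc ((589.2883911132812, 148.956787109375), 144.3830108642578)
 base ((540.1727294921875, 189.35736083984375), (131.68978881835938, 238.84681701660156), 22.533536911010742)
 shackle 156 [0.5869 0.1225 0.1102] [0.5447 0.1168 0.1002] [0.7313 0.2247 0.1225]
 shackle rect ((643.7777099609375, 151.9359893798828), (107.71930694580078, 178.38429260253906), 76.79345703125)
 knob 127 [0.5764 0.23   0.0988] [0.5634 0.2231 0.076 ] [0.581  0.2412 0.1148]
 knobtop 35 [0.5733 0.2318 0.1116]
 coup 149 [ 0.4855 -0.2311  0.044 ] [ 0.5343 -0.1853  0.0536] ((509.647705078125, -207.64634704589844), 25.18242835998535) 0.05359310360186886
b heights [3589 3393  343 2827  263   55   37   70   63   19   30   51  334  107
  226 3321  211  203  151   39   39   35   55  106   95   31    0    0
    0]
 dial bbox [0.467 0.126] [0.6065 0.269 ] 3675
 minenc ((539.82958984375, 195.12478637695312), 75.29800415039062)
 base ((552.9912719726562, 152.7223358154297), (143.53103637695312, 323.54486083984375), 19.492616653442383)
 shackle 221 [0.5658 0.1287 0.1161] [0.5455 0.1193 0.1   ] [0.5893 0.2387 0.122 ]
 shackle rect ((562.7998657226562, 177.5311279296875), (43.75364685058594, 118.9493408203125), 5.19462776184082)
 knob 164 [0.5697 0.2397 0.1057] [0.5627 0.2268 0.0777] [0.579  0.2436 0.1156]
 knobtop 73 [0.5709 0.236  0.1119]
 coup 113 [ 0.4863 -0.231   0.0441] [ 0.532  -0.1814  0.0525] ((509.75262451171875, -206.0067901611328), 25.125328063964844) 0.052495885824552
```

View pics/c.png

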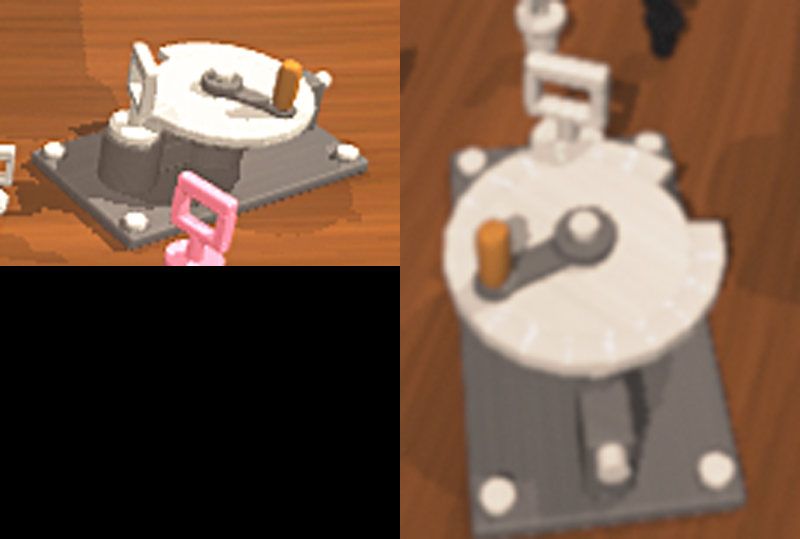

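The side crop shows the crank knob pointing about 45–50° from world x, the gap at lower right, the shackle aligned nearly along world x, and the plunger opposite the plug. I'll refine these numbers.

```bash
cat > m2.py <<'E'
from h import *
from scipy.optimize import least_squares
W=[];I=[]
for n in'ab':
    d=dict(np.load(f'pics/{n}.npz'));W.append(cloud(d));I.append(d['img'].astype(int))
def fit(p,r,c0):return least_squares(lambda c:np.hypot(*(p-c).T)-r,c0,loss='soft_l1',f_scale=.0015).x
for w,im in zip(W,I):
    w=w.reshape(-1,3);im=im.reshape(-1,3)
    near=np.hypot(*(w[:,:2]-[.537,.195]).T)
    t=w[(near<.08)&(w[:,2]>.0675)&(w[:,2]<.076)]
    # outermost point per angular sector
    c=np.array([.537,.195])
    for _ in range(3):
        v=t[:,:2]-c;a=np.degrees(np.arctan2(v[:,1],v[:,0]))//6;r=np.hypot(*v.T)
        out=np.array([t[a==k][r[a==k].argsort()[-2:][0],:2] for k in np.unique(a) if (a==k).sum()>3])
        c=fit(out,.07,c)
    res=np.hypot(*(out-c).T)-.07
    print('dial',c.round(4),'zmed',np.median(t[:,2]).round(4),'res mm',(res*1e3).round(1))
    hb=w[(np.hypot(*(w[:,:2]-c).T)<.02)&(w[:,2]>.085)&(w[:,2]<.094)];print(' hub',len(hb),hb.mean(0).round(4),np.median(hb[:,2]))
    s=w[(np.hypot(*(w[:,:2]-[.567,.124]).T)<.035)&(w[:,2]>.106)&(w[:,2]<.13)]
    print(' shackle n',len(s),s.mean(0).round(4),'rect',cv2.minAreaRect((s[:,:2]*1e3).astype(np.float32)),s[:,2].max())
    tp=s[s[:,2]>.1175];print('  top',len(tp),tp.mean(0).round(4),cv2.minAreaRect((tp[:,:2]*1e3).astype(np.float32)) if len(tp)>4 else'')
    k=w[(im[:,0]-im[:,2]>60)&(w[:,2]>.082)&(w[:,2]<.12)&(np.hypot(*(w[:,:2]-[.571,.235]).T)<.03)]
    kc=fit(k[:,:2],.009,k[:,:2].mean(0));print(' knob',kc.round(4),'angle',np.degrees(np.arctan2(*(kc-c)[::-1])).round(1),'r',np.hypot(*(kc-c)).round(4))
    # base plate bolts / pose
    b=w[(w[:,2]>.008)&(w[:,2]<.016)&(near<.2)&(im.max(1)-im.min(1)<30)&(im.max(1)<130)]
    print(' base',cv2.minAreaRect((b[:,:2]*1e3).astype(np.float32)),len(b))
    q=w[(np.hypot(*(w[:,:2]-[.51,-.207]).T)<.04)&(w[:,2]>.012)]
    def f(c):
        r=np.hypot(*(q[:,:2]-c).T);return np.minimum(abs(r-.024),abs(r-.019))
    print(' coup',least_squares(f,[.51,-.207],loss='soft_l1',f_scale=.001).x.round(4))
    o=w[(w[:,2]>.03)&(w[:,0]>.42)&(w[:,0]<.8)&(w[:,1]<.12)&(w[:,1]>-.15)];print(' others max z',o[:,2].max(),o.mean(0))
for th in(48,60,75,90,112.5):
  for y in(th,th-180):
    print(th,y,kin.ik([.537+.05*np.cos(np.radians(th)),.195+.05*np.sin(np.radians(th)),.088],[180,0,y]))
E
python3 m2.py
```

```text
dial [0.5371 0.1972] zmed 0.0721 res mm [ -0.4  -0.4   1.   -2.3  -1.2 -17.  -23.4 -16.  -20.2 -26.6 -25.3 -22.
 -24.2 -28.5 -22.4 -20.1 -19.1 -13.9  -9.7   7.4  -1.   -1.4  -0.6  -0.8
  -0.6  -0.3  -0.8  -0.7  -0.1  -0.2  -0.3   0.   -1.5  -0.4  -1.7  -2.2
  -2.4  -1.7  -3.3  -2.1  -6.2  -2.5  -2.5  -3.   -3.2  -5.2  -4.5 -22.5
 -20.7 -12.4  -2.9  -0.5  -0.6  -1.8   2.1  -0.3   0.5  -3.1   2.2  -2.6]
 hub 26 [0.5368 0.1968 0.0876] 0.0877467989140317
 shackle n 91 [0.5725 0.1216 0.1163] rect ((568.0353393554688, 122.8045425415039), (10.538140296936035, 46.47828674316406), 87.96944427490234) 0.12250273951996526
  top 48 [0.5706 0.1226 0.1197] ((568.8259887695312, 123.1441421508789), (9.817197799682617, 43.86076354980469), 88.47380828857422)
 knob [0.5694 0.2329] angle 47.8 r 0.0482
 base ((541.3484497070312, 186.53472900390625), (131.6359405517578, 232.7202606201172), 22.50588035583496) 655
 coup [ 0.5086 -0.2078]
 others max z 0.12088461363986569 [0.60683658 0.05133406 0.05966823]
dial [0.5367 0.1989] zmed 0.0719 res mm [ -0.5  -0.8  -0.7  -1.4  -0.9 -16.2 -16.6 -17.8 -16.6 -16.9  -1
[... 1215 characters left out ...]
7018   51.3316242  -63.38291175 110.60279284  56.51472833
  56.81816234  68.69408307]
75 75 [-18.23387529  36.37122953 -16.40520075 113.50863079  18.13220718
  32.55914967 -62.000056  ]
75 -105 [  8.89243133  50.85334123 -63.38341582 111.80349143  56.60480334
  56.14590982  82.13643121]
90 90 [-16.34485102  36.27498155 -20.24639448 114.79994259  22.30929428
  32.64092165 -51.96612147]
90 -90 [  8.48268716  50.26768859 -63.38441503 113.26276533  56.72730229
  55.32130374  95.64950388]
112.5 112.5 [-13.37766818  36.11361237 -25.38178058 117.05136951  27.89289227
  32.68613303 -35.86114253]
112.5 -67.5 [  8.42729628  49.26594187 -63.38716689 115.73322435  56.97011978
  53.90679242 116.2654845 ]
```

```bash
cat > t1.py <<'E'
from h import *
C=np.array([.537,.198])
def P(t,z,r=.05):return [*(C+r*np.array([np.cos(np.radians(t)),np.sin(np.radians(t))])),z]
hand.gripper_to(.05,20)
ctrl.reach(P(45,.22),[180,0,45]); ctrl.movel(P(45,.15),speed=.15)
f0=ctrl.read_contact_force();print('f0',f0)
ctrl.movel(P(45,.086),speed=.1);print('down',ctrl.read_contact_force())
hand.gripper_to(.0,15);print('open',ctrl.read_opening(),ctrl.read_grip_force(),ctrl.read_contact_force())
for t in np.linspace(45,113,10)[1:]:
    ctrl.movel(P(t,.086),[180,0,t],speed=.06);print(round(t,1),ctrl.read_contact_force().round(1) if hasattr(f0,'round') else ctrl.read_contact_force())
ctrl.pause(.3);print(ctrl.read_contact_force(),ctrl.read_opening())
hand.gripper_to(.05)
ctrl.movel(P(113,.2),speed=.15);print(ctrl.read_time())
grab('scene','d');grab('side','e')
E
python3 t1.py && python3 - <<'E'
import cv2,numpy as np
a=cv2.imread('pics/d.png')[130:260,320:480];b=cv2.imread('pics/e.png')[245:400,215:330]
r=lambda i:cv2.resize(i,(400,int(400*i.shape[0]/i.shape[1])),interpolation=cv2.INTER_CUBIC)
a,b=r(a),r(b);h=max(len(a),len(b));o=np.zeros((h,800,3),np.uint8);o[:len(a),:400]=a;o[:len(b),400:]=b;cv2.imwrite('pics/f.png',o)
E
```

```text
f0 [-0.34851648  0.33042049  0.42887899]
down [-0.69014799 -0.21517748  1.05710408]
open 0.01736812066946516 15.000383157748729 [-3.20035521  2.14773057  2.81891013]
52.6 [1.  0.  3.4]
60.1 [-2.7  1.9  4.2]
67.7 [-3.8  1.9  5.4]
75.2 [0.4 1.4 4.7]
82.8 [-2.5  2.4  5.6]
90.3 [-1.8  3.4  5.8]
97.9 [-0.3  3.4  5.1]
105.4 [-4.7  3.3  9.2]
113.0 [-1.1  3.3  5.3]
[-1.27386637  2.40758387  5.54250336] 0.017510377053339035
10.8083
```

View pics/f.png

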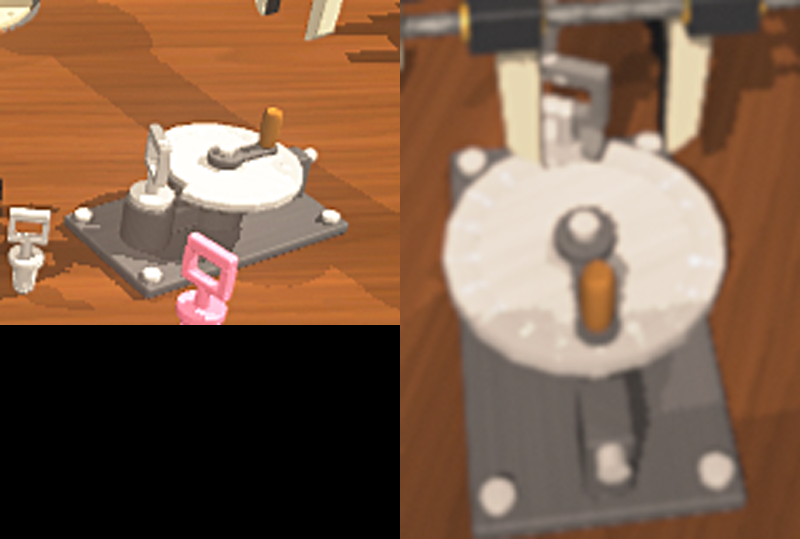

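The side view now shows the crank pointing straight at the plunger block, with the gap over the plug. Next I'll re-measure the knob and shackle and check the IK along the path.

```bash
python3 - <<'E'
from h import *
for n in'de':
    d=dict(np.load(f'pics/{n}.npz'));w=cloud(d).reshape(-1,3);im=d['img'].reshape(-1,3).astype(int)
    s=w[(np.hypot(*(w[:,:2]-[.568,.124]).T)<.03)&(w[:,2]>.1165)&(w[:,2]<.125)];print('top',len(s),s.mean(0).round(4),cv2.minAreaRect((s[:,:2]*1e3).astype(np.float32)))
    k=w[(im[:,0]-im[:,2]>60)&(w[:,2]>.108)&(w[:,2]<.12)&(np.hypot(*(w[:,:2]-[.518,.244]).T)<.03)]
    m=k.mean(0);print('knob',len(k),m.round(4),np.degrees(np.arctan2(m[1]-.198,m[0]-.537)))
for y in(-1.5,178.5):
  for p in([.568,.124,.093],[.568,.124,.24],[.509,-.207,.24],[.509,-.207,.109]):print(y,p,kin.ik(p,[180,0,y]))
E
```

```text
top 53 [0.57   0.1221 0.1197] ((570.6567993164062, 122.5263442993164), (9.898412704467773, 41.36992645263672), 88.17967987060547)
knob 30 [0.5179 0.2419 0.1115] 113.48482373751786
top 89 [0.5635 0.1261 0.1195] ((563.6337890625, 124.8232192993164), (34.97509765625, 12.13253402709961), 1.910692811012268)
knob 77 [0.5164 0.2463 0.1119] 113.08617690276603
-1.5 [0.568, 0.124, 0.093] [  -8.76457066   34.67351159  -13.38061891  116.10288429   14.89362093
   30.81196779 -124.20040241]
-1.5 [0.568, 0.124, 0.24] [  -5.06173082   23.98805356  -17.90708238  108.77370244    9.58139159
   48.67688869 -119.36937318]
-1.5 [0.509, -0.207, 0.24] [ 31.76710805  22.07376222 -21.06343593 112.51554228  10.59899945
  47.24816144 -86.61391605]
-1.5 [0.509, -0.207, 0.109] [ 27.26863821  31.89774177 -15.8073239  119.53040289  16.43032014
  30.58995336 -91.99023019]
178.5 [0.568, 0.124, 0.093] [ 18.19669643  46.19067254 -57.41126898 114.41080073  52.311562
  50.20580959  19.7767548 ]
178.5 [0.568, 0.124, 0.24] [ 24.81926946  37.71949035 -67.61769423 107.04802635  39.43029893
  62.95882487  30.32333003]
178.5 [0.509, -0.207, 0.24] [ 61.57826383  36.29604389 -69.9249785  110.87853214  39.24453611
  61.5047798   63.17759404]
178.5 [0.509, -0.207, 0.109] [ 54.84312933  44.22040196 -60.38120748 117.8618322   52.06967325
  50.2340578   52.38910042]
```

```bash
cat > t2.py <<'E'
from h import *
hand.gripper_to(.04,30)
ctrl.reach([.568,.124,.21],[180,0,-1.2])
ctrl.movel([.568,.124,.15]);f0=ctrl.read_contact_force()
ctrl.movel([.568,.124,.093],speed=.08);print('down',ctrl.read_contact_force()-f0)
hand.gripper_to(0,30);print('grip',ctrl.read_opening(),ctrl.read_grip_force(),ctrl.read_contact_force()-f0)
for z in(.097,.11,.13,.16,.25):
    ctrl.movel([.568,.124,z],speed=.06 if z<.2 else .15);f=ctrl.read_contact_force()-f0;print(z,f.round(1))
    if np.linalg.norm(f)>25:break
print(ctrl.read_opening(),ctrl.read_time())
a=grab('scene','g');b=grab('side','i')
cv2.imwrite('pics/j.png',np.hstack([a['img'][60:270,280:480],b['img'][120:330,180:380]])[...,::-1].repeat(2,0).repeat(2,1))
E
python3 t2.py
```

```text
down [-0.21521894 -0.13383904 -0.99066268]
grip 0.01008609384731131 30.0000062584877 [-0.15396486  0.80462239  0.08289892]
0.097 [ 0.5 -0.3 -2.9]
0.11 [-0.4 -0.2 -4.7]
0.13 [-0.1  0.3 -4.5]
0.16 [-0.8 -0.1 -4.6]
0.25 [-0.2 -0.  -4.7]
0.009788852778210535 17.1083
```

View pics/j.png

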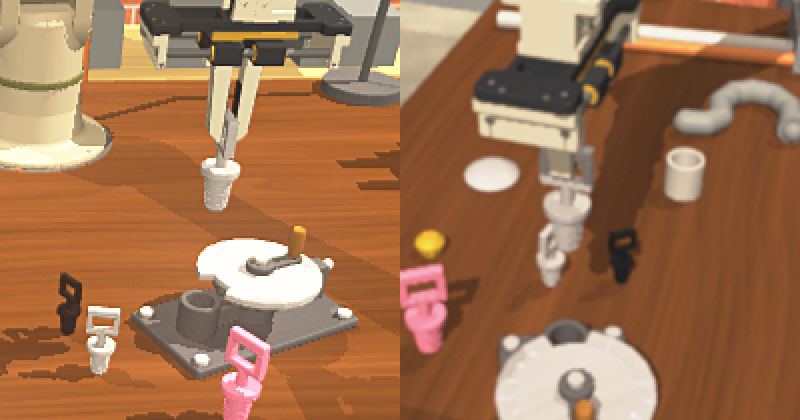

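The plug is out of the now-empty socket, upright in the grip. I'll carry it over the coupling and measure both.

```bash
cat > m3.py <<'E'
from h import *
from scipy.optimize import least_squares
import sys
def meas(names):
    t=np.array(ctrl.read_ee_pos());zo=t[2]+.019-.058
    print('tcp',t.round(4))
    Q=[];Wn=[]
    for n in names:
        d=dict(np.load(f'pics/{n}.npz'));w=cloud(d).reshape(-1,3);w=w[np.isfinite(w[:,2])]
        near=w[np.hypot(*(w[:,:2]-t[:2]).T)<.035]
        for lab,lo,hi in(('nose',zo-.045,zo-.002),('collar',zo-.003,zo+.011)):
            s=near[(near[:,2]>lo)&(near[:,2]<hi)]
            if len(s)>10:
                if lab=='nose':
                    print(n,'nose zmin',np.percentile(s[:,2],2).round(4),'exp',round(zo-.04,4))
                    f=lambda x:np.hypot(*(s[:,:2]-x[:2]-np.outer(zo-s[:,2],x[2:])).T)-(.014-.003*(zo-s[:,2])/.04)
                    r=least_squares(f,[*t[:2],0,0],loss='soft_l1',f_scale=.001).x;print('  top xy',r[:2].round(4),'slope',r[2:].round(3),'end',(r[:2]+.04*r[2:]).round(4))
                else:
                    r=least_squares(lambda x:np.hypot(*(s[:,:2]-x).T)-.02,t[:2],loss='soft_l1',f_scale=.001).x;print('  collar',r.round(4),len(s))
        q=w[(np.hypot(*(w[:,:2]-[.509,-.207]).T)<.04)&(w[:,2]>.012)&(w[:,2]<.056)]
        f=lambda c:np.minimum(abs(np.hypot(*(q[:,:2]-c).T)-.024),abs(np.hypot(*(q[:,:2]-c).T)-.019))
        c=least_squares(f,[.509,-.207],loss='soft_l1',f_scale=.001).x;print('  coup',c.round(4),len(q),'z',np.percentile(q[:,2],98).round(4))
if __name__=='__main__':meas(sys.argv[1:])
E
python3 - <<'E'
from h import *
from m3 import meas
ctrl.movel([.509,-.207,.25],speed=.12);ctrl.movel([.509,-.207,.175],speed=.1);ctrl.pause(.3)
a=grab('scene','k');b=grab('side','l');meas('kl')
cv2.imwrite('pics/m.png',np.hstack([a['img'][80:260,140:330],b['img'][80:260,230:420]])[...,::-1].repeat(2,0).repeat(2,1))
print(ctrl.read_time())
E
```

```text
tcp [ 0.5091 -0.2071  0.1753]
k nose zmin 0.0996 exp 0.0963
  top xy [ 0.5081 -0.2076] slope [-0.024 -0.014] end [ 0.5072 -0.2081]
  collar [ 0.5053 -0.2085] 153
  coup [ 0.5084 -0.2076] 459 z 0.0516
l nose zmin 0.0987 exp 0.0963
  top xy [ 0.5085 -0.2059] slope [ 0.02  -0.041] end [ 0.5093 -0.2075]
  collar [ 0.5095 -0.2094] 134
  coup [ 0.5094 -0.2065] 377 z 0.0509
21.4583
```

View pics/m.png

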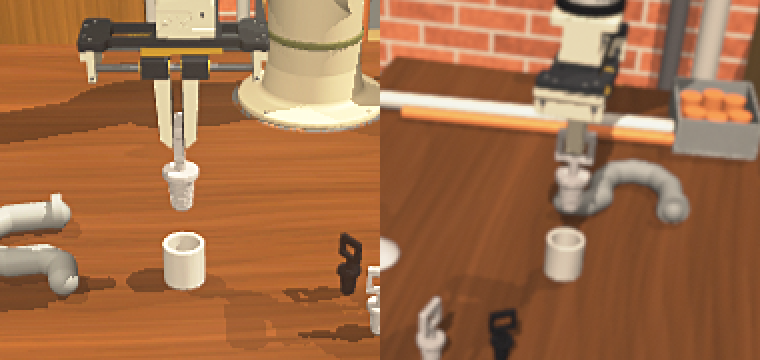

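The plug hangs upright within about 1 mm of the coupling's axis. I'll lower it until half the nose is inside.

```bash
python3 - <<'E'
from h import *
from m3 import meas
f0=ctrl.read_contact_force()
for z in(.14,.125,.1085):
    ctrl.movel([.509,-.207,z],speed=.05);print(z,(ctrl.read_contact_force()-f0).round(2))
ctrl.pause(.4);print((ctrl.read_contact_force()-f0).round(2),ctrl.read_opening())
a=grab('scene','n');b=grab('side','o');meas('no')
cv2.imwrite('pics/p.png',np.hstack([a['img'][100:260,140:330],b['img'][100:260,230:420]])[...,::-1].repeat(2,0).repeat(2,1))
print(ctrl.read_time())
E
```

```text
0.14 [0.21 0.11 0.06]
0.125 [-0.42 -1.39 -0.  ]
0.1085 [-0.08 -0.73  0.78]
[ 0.3  -1.25 -0.04] 0.009442797560346597
tcp [ 0.5091 -0.207   0.1086]
n nose zmin 0.0255 exp 0.0296
  top xy [ 0.5044 -0.2081] slope [ 0.479 -0.   ] end [ 0.5236 -0.2081]
  collar [ 0.5059 -0.2082] 151
  coup [ 0.5073 -0.2076] 404 z 0.0536
o nose zmin 0.0259 exp 0.0296
  top xy [ 0.5094 -0.2099] slope [-0.051  0.464] end [ 0.5073 -0.1914]
  collar [ 0.5093 -0.2088] 128
  coup [ 0.5095 -0.2074] 325 z 0.0543
23.7417
```

View pics/p.png

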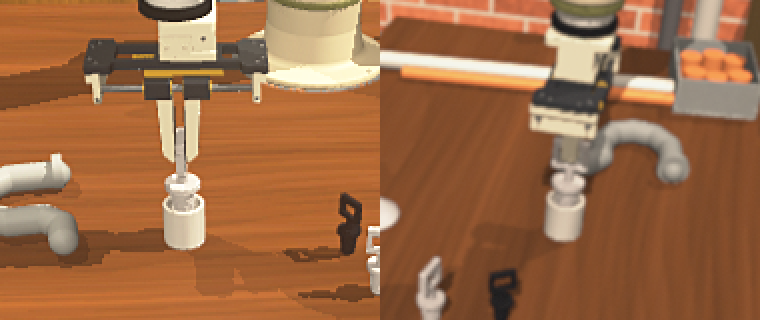

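The nose is about half inside the coupling, with the collar clear above it. One averaged force check before I hand it in.

```bash
python3 - <<'E'
from h import *
F=[]
for _ in range(15):
    ctrl.pause(.05);F.append(ctrl.read_contact_force())
F=np.array(F);print(F.mean(0),F.std(0),ctrl.read_opening(),ctrl.read_grip_force())
if abs(F.mean(0)[2]+4.3)<1.5 and np.hypot(*F.mean(0)[:2])<1.2: print(workorder.finish_job())
E
```

```text
[ 1.70718080e-03  5.37215289e-03 -2.59818209e+00] [0.38540085 0.37064516 0.59818168] 0.009366110231383062 29.999316036701202
```

```bash
python3 - <<'E'
from h import *
def avg():
    F=[]
    for _ in range(15):
        ctrl.pause(.05);F.append(ctrl.read_contact_force())
    return np.mean(F,0).round(2)
for z in(.16,.13,.1085):
    ctrl.movel([.509,-.207,z],speed=.06);ctrl.pause(.3);print(z,avg())
print(ctrl.read_time())
E
```

```text
0.16 [-0.05 -0.01 -2.73]
0.13 [-0.08  0.16 -2.98]
0.1085 [ 0.24  0.01 -2.67]
29.8083
```

The force is the same clear of the coupling and inside it, so nothing is touching. I'm handing it in.

```bash
python3 -c "
from h import *
print(workorder.finish_job())"
```

```text
the job is handed in; nothing more can be done
None
```

I turned the dial to the unlocking click and pulled the plug straight up. I handed the job in at about 30 s, with the gripper holding the plug upright, half its nose in the coupling's mouth and no contact force on the coupling.

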